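Make up the candling kit and the sizing kit

TASK

Make up two kits from the stock on the table. On the cream board go the walnut egg cup, standing upright in the middle of the round felt place, and the brass magnifier, lying flat and lengthwise in the middle of the rectangular felt place; on the green board go the grey zinc ring, flat in the middle of the round place, and the brush, flat and lengthwise in the middle of the rectangular place. Leave the white egg cup, the copper ring and the blue tin standing where they are.

Things in the scene. Friction and masses are not known exactly. Their poses are not given: they have to be found in the camera images.
- cream_board: Cream-yellow kit board, fixed, 220 x 190 mm and 12 mm thick, flat with no rim, origin at the centre of its underside on the table, z up, x along the 220 mm side. Two dark felt places are inlaid flush in its top (top face 12 mm above the origin): a round place 64 mm in diameter centred at x = 0, y = -48 mm, and a rectangular place 176 mm (along x) x 70 mm (along y) centred at x = 0, y = +48 mm. The two boards differ only in colour.
- green_board: Green kit board, fixed, 220 x 190 mm and 12 mm thick, flat with no rim, origin at the centre of its underside on the table, z up, x along the 220 mm side. Two dark felt places are inlaid flush in its top (top face 12 mm above the origin): a round place 64 mm in diameter centred at x = 0, y = -48 mm, and a rectangular place 176 mm (along x) x 70 mm (along y) centred at x = 0, y = +48 mm. The two boards differ only in colour.
- walnut_cup: Dark brown turned walnut egg cup, standing upright, 62 mm high: foot 44 mm in diameter, thin stem, open bowl that is straight-sided and 48 mm in outer diameter from 40 mm up to the rim at 62 mm. Origin at the centre of the foot's underside, z up.
- white_cup: White ceramic egg cup, standing upright, 62 mm high: foot 44 mm in diameter, thin stem, open bowl that is straight-sided and 48 mm in outer diameter from 40 mm up to the rim at 62 mm. Origin at the centre of the foot's underside, z up. Bystander, to be left alone; same shape as the walnut one.
- zinc_ring: Dull grey zinc sizing ring lying flat, 52 mm outer and 38 mm inner diameter, 14 mm high. Origin at the centre of its underside, z up.
- copper_ring: Reddish copper sizing ring lying flat, 52 mm outer and 38 mm inner diameter, 14 mm high. Origin at the centre of its underside, z up. Bystander, to be left alone; same size as the zinc one.
- blue_tin: Round blue tin with a slightly wider blue lid, 50 mm in diameter, 32 mm high, origin at the centre of its underside. Bystander, to be left alone.
- magnifier: Brass hand magnifier lying flat, 160 mm long along its x, origin on its long axis at mid-length, on the underside (z up). Round lens frame 64 mm in diameter and 14 mm high centred at x = +48 mm; round handle 14 mm thick from x = -80 to -5 mm, its axis 7 mm above the underside, then a thinner neck. It can be gripped across the handle at x = -17 mm, near its balance.
- brush: Brush with a pale beech handle lying flat, 160 mm long along its x, 16 mm high, origin on its long axis at mid-length, on the underside (z up). Straight handle 16 mm wide from x = -80 to +25 mm; beech head and dark bristles 28 to 30 mm wide from x = +25 to +80 mm. It can be gripped across the handle at x = -17 mm.
There are look-alikes about, which are no part of the job. Several things have the shape of the magnifier; the one meant has the colours described above.

How it is judged:
At the end, for the whole second after the job is handed in: On their boards, at rest, released, level within 8 deg: cup and ring within 12 mm (board x and y) of the round place's centre; magnifier and brush within 15 mm of the rectangle's centre and 12 deg of its length, either way round. White cup, copper ring, tin upright, within 15 mm of their starts (x of walnut_cup in the frame of cream_board between -0.012 and 0.012 m and y of walnut_cup in the frame of cream_board between -0.06 and -0.036 m and z of walnut_cup in the frame of cream_board between 0.007 and 0.017 m and angle between each of walnut_cup, magnifier, zinc_ring, brush, white_cup, copper_ring, blue_tin's own z axis and vertical below 0.15 rad and linear speed of each of walnut_cup, magnifier, zinc_ring, brush, white_cup, copper_ring, blue_tin below 0.02 m/s and angular speed of each of walnut_cup, magnifier, zinc_ring, brush below 0.2 rad/s and contact force between the fingers and walnut_cup below 0.1 N and x of magnifier in the frame of cream_board between -0.015 and 0.015 m and y of magnifier in the frame of cream_board between 0.033 and 0.063 m and z of magnifier in the frame of cream_board between 0.007 and 0.017 m and angle between the x axis of magnifier and the x axis of cream_board, either way round below 0.21 rad and contact force between the fingers and magnifier below 0.1 N and x of zinc_ring in the frame of green_board between -0.012 and 0.012 m and y of zinc_ring in the frame of green_board between -0.06 and -0.036 m and z of zinc_ring in the frame of green_board between 0.007 and 0.017 m and contact force between the fingers and zinc_ring below 0.1 N and x of brush in the frame of green_board between -0.015 and 0.015 m and y of brush in the frame of green_board between 0.033 and 0.063 m and z of brush in the frame of green_board between 0.007 and 0.017 m and angle between the x axis of brush and the x axis of green_board, either way round below 0.21 rad and contact force between the fingers and brush below 0.1 N and distance of each of white_cup, copper_ring, blue_tin from where it was at the start of the episode below 0.015 m); the robot touches nothing.
It fails at once if the white cup is moved by more than 15 mm or tipped (distance of white_cup from where it was at the start of the episode above 0.015 m or angle between white_cup's own z axis and vertical above 0.3 rad).
It fails at once if the copper ring is moved by more than 15 mm or tipped (distance of copper_ring from where it was at the start of the episode above 0.015 m or angle between copper_ring's own z axis and vertical above 0.3 rad).
It fails at once if the blue tin is moved by more than 15 mm or tipped (distance of blue_tin from where it was at the start of the episode above 0.015 m or angle between blue_tin's own z axis and vertical above 0.3 rad).
It also fails if it takes over 106 s, if anything falls off the work surface, if the arm or the gripper's body presses on something with over 40 N, if the wrist force passes 120 N, or if a joint passes its speed limit or range.

ROBOT

A 7-joint arm with a two-finger parallel gripper is mounted at the origin on the work surface. World frame = base frame: x ahead of the robot, y to its left, z up, the work surface at z = 0. Lengths are in m, angles in rad, forces in N, time in s.
With the tool pointing down it reaches from about 0.4 to 0.85 m from the base axis. Payload 6.9 kg.
Tool frame: the origin (TCP) lies at the very end of the fingers, on their centre line; the grasp point (between the pads) lies 19 mm behind it; z points along the fingers, y is the direction in which the jaws open and shut (so a half turn about z gives the same grasp; the last joint's range is limited). The gripper opens to 85 mm and grips with 20 to 120 N. Pads are 22 mm wide; open, the fingers measure 114 mm over their backs; the gripper's body (76 mm by 85 mm) begins 54 mm behind the grasp point. The pads swing forward as they close: fully open they stand 13 mm farther back than shut.
Start: joints at [-1.109, 0.507, -0.238, 1.5, 0.126, 1.149, -0.155], TCP at [0.218, 0.586, 0.231] pointing down, gripper open.
Joint ranges: [-3.08, 3.08], [-0.24, 2.05], [-1.43, 1.35], [0, 2.5], [-1.52, 4.66], [0.17, 1.96], [-2.89, 2.89]. Speed limits (rad/s): [2.39, 2.39, 3.14, 3.14, 3.14, 3.14, 3.14].

INTERFACE

Orientations are given as a rotation vector (axis times angle).
In Python, from plant import readout, read_camera, r, spot_in, tip_of gives the robot as it stands.
- The arm moves only by the tool servo_tool, never from a script. Its argument "targets" is a list of rows, each an object with "xyz": the shift along the tool's x, y, z in cm, a list of three; "turn": the turn, a rotation vector about the tool's x, y, z in degrees, a list of three. In form: [{"xyz": [x, y, z], "turn": [wx, wy, wz]}, ...]. A call has 1 to 5 rows; each row is the pose to reach, as a shift and turn from the pose commanded when the call began, along the tool's axes at that moment; what a row does not reach only later rows make up. A row lasts 1/10 s, in which the tool goes at most 50 mm and 8.59 degrees, less where a joint would pass 70% of its speed; a pose out of reach is approached as far as the arm can. A call with a gripper value outside its range is refused whole. "jaw" is the finger opening in cm, from 0 to 8.54, set as the call begins (left out, the last holds). The fingers move at their own pace and stop on an object; "grip_force" is the grip in N (left out, the last holds). Time passes only in rows, so rows that repeat a pose let the fingers close. It gives the time, the measured TCP pose, the force and the opening at its end, in the units of the state.
- readout.get_obs(): the state, without advancing time (a new reading comes with each control period).
- read_camera(name): name is "side" or "top" or "wrist"; returns a dict with "frame" (420x560x3 uint8, red, green, blue), "vfov" (degrees; the focal length in pixels is half the picture's height over the tangent of half this angle, whatever the lens; pixels are square), "cx", "cy" (the principal point, pixels), "distortion" ([k1, k2, p1, p2, k3] as OpenCV has them; the pictures are not rectified), "xyz" and "attitude" of the camera in the world. Camera axes: x right, y down, z forward; pixel columns grow to the right and rows downward; lengths in m; the calibration is good to about 2 mm. A picture is of the moment at which its call begins. There is no depth.
- r.finish_job(): hands the job in, once; it reports no verdict.
Trained networks look in a picture, given as the dict that the camera call returned (one of the last four; its "shot" number tells which), for a name from the list of things; names that differ only in an ending like _2 or _b are one class to them, and where a whole thing is asked for, a point or a joint stands for the part that bears it (a point fixed in the world has none). Each returns a list of dicts, best first, with "conf" (0 to 1); they miss things now and then, are a little off and sometimes report something else, mostly with a low value. They report only what shows in the picture. A call takes as long as a camera call. They do not tell look-alikes from the thing itself.
- spot_in(picture, thing): "rect" ([left, top, right, bottom] in pixels, round what is visible of it).
- tip_of(picture, thing): "uv" ([column, row] in pixels: a listed point, or the origin of a listed thing).
The state is a dict: "clock": time; "q": joint angles; "dq": joint speeds; "tau": joint torques, N m; "position": TCP position; "orientation": TCP orientation; "ft_force": force on the tool from outside, world axes, zero at the start; "ft_torque": the same for the moment, N m; "finger_gap": finger opening in m.
Only numpy, scipy, OpenCV 4.12 (cv2) and the standard library are available. Lean on these libraries where they do the work, as an engineer would, in place of code of your own. Each camera call takes 0.05 s, during which the arm holds its last target. There are 200 camera calls.

## Working session

There is one attempt and no reset: what is moved stays moved. The work goes in short steps, Python scripts to look and compute and a tool call to move; the robot and the scene stay as the last step left them, time stands still between calls to the robot, and variables do not carry over. Pictures are saved under pics/ and viewed, about 12 in all and at most 16, crops included, and the job is handed in when it is done.

Besides the shell and the picture viewer there is one more tool, called after "Request:" as a command line: name --argument value ..., lists and objects as JSON in quotes. servo_tool: Moves the arm, as the interface text tells. Its arguments: {"type":"object","properties":{"targets":{"type":"array"},"jaw":{"type":"number"},"grip_force":{"type":"number"}},"required":["targets"]}

```bash
ls; mkdir -p pics; python3 - <<'E'
from plant import readout, read_camera, r, spot_in, tip_of
import cv2, numpy as np
o=readout.get_obs()
print({k:np.round(v,3) for k,v in o.items()})
for n in ["top","side"]:
    p=read_camera(n); cv2.imwrite(f"pics/{n}0.png",p["frame"][:,:,::-1])
    print({k:v for k,v in p.items() if k!="frame"})
    for t in "cream_board green_board walnut_cup white_cup zinc_ring copper_ring blue_tin magnifier brush".split():
        print(t,[(np.round(d["uv"]),round(d["conf"],2)) for d in tip_of(p,t)][:4])
E
```

```text
pics
{'clock': np.float64(0.0), 'q': array([-1.109,  0.508, -0.237,  1.501,  0.126,  1.149, -0.155]), 'dq': array([-0.002,  0.001,  0.001,  0.001,  0.   ,  0.   , -0.001]), 'tau': array([-0.0000e+00, -6.2057e+01, -2.1870e+00, -2.4965e+01,  1.3000e-02,
        1.2000e-02, -0.0000e+00]), 'position': array([0.218, 0.585, 0.23 ]), 'orientation': array([-5.570e-01, -3.091e+00,  3.000e-03]), 'ft_force': array([-0.595,  0.161,  0.76 ]), 'ft_torque': array([-0.007,  0.008,  0.024]), 'finger_gap': np.float64(0.085)}
{'vfov': 50.9034715397039, 'cx': 277.1140524702075, 'cy': 207.68907720821647, 'distortion': array([-0.090276,  0.      ,  0.      ,  0.      ,  0.      ]), 'xyz': array([ 0.52231577, -0.00124916,  0.98288497]), 'attitude': array([-2.22038906,  2.17606364, -0.10434236]), 'shot': 1}
cream_board [(array([411., 256.]), 0.82)]
green_board [(array([102., 240.]), 0.64)]
walnut_cup [(array([240., 221.]), 0.58)]
white_cup [(array([289., 231.]), 0.63)]
zinc_ring [(array([260., 283.]), 0.65)]
copper_ring [(array([207., 271.]), 0.67)]
blue_tin [(array([325., 278.]), 0.57), (array([204., 167.]
[... 208 characters left out ...]
77144350944147, 'distortion': array([0.02862458, 0.        , 0.        , 0.        , 0.        ]), 'xyz': array([ 0.16330957, -0.44187799,  0.72676485]), 'attitude': array([-2.22981519,  1.01326651, -0.36352484]), 'shot': 2}
cream_board [(array([369., 349.]), 0.95)]
green_board [(array([144., 172.]), 0.93)]
walnut_cup [(array([246., 216.]), 0.8)]
white_cup [(array([280., 246.]), 0.67)]
zinc_ring [(array([217., 268.]), 0.74)]
copper_ring [(array([181., 230.]), 0.53), (array([276., 243.]), 0.16)]
blue_tin [(array([271., 301.]), 0.8)]
magnifier [(array([341., 228.]), 0.96), (array([465., 280.]), 0.61), (array([254., 134.]), 0.59), (array([218., 270.]), 0.47)]
brush [(array([258., 170.]), 0.94)]
```

View pics/top0.png

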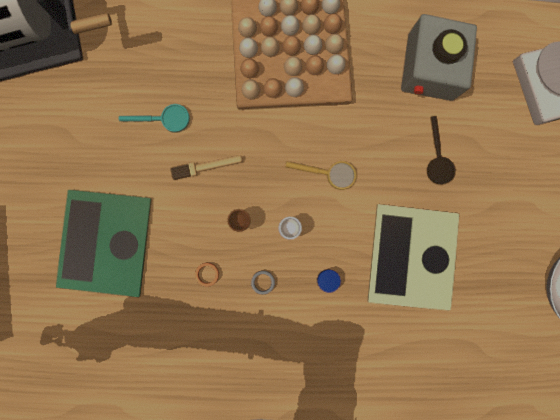

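View pics/side0.png

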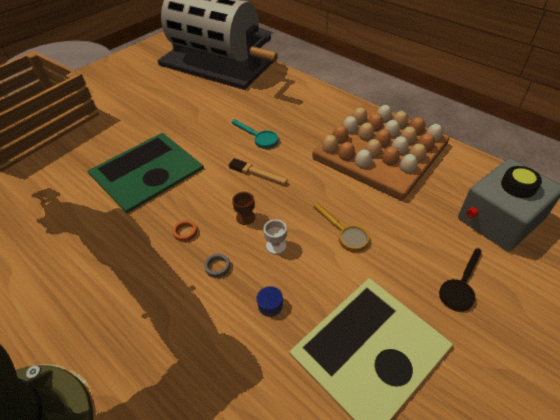

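Top view: the brass magnifier is at (320,173), with look-alikes in teal (155,118) and black (438,150). The walnut cup is at (239,220) and the white one at (290,228); the zinc ring is at (263,283) and the copper one at (207,273). The brush is at (206,167), the tin at (329,281), the green board on the left and the cream board on the right. By description I choose the brass magnifier, the brown cup and the grey ring, and I'll check them in one enlarged crop.

```bash
cat > h.py <<'E'
import numpy as np, cv2
from scipy.spatial.transform import Rotation as R
def K(p):
    f=p["frame"].shape[0]/2/np.tan(np.radians(p["vfov"])/2)
    return np.array([[f,0,p["cx"]],[0,f,p["cy"]],[0,0,1.]])
def px2w(p,uv,z):
    uv=np.array(uv,float).reshape(-1,1,2)
    n=cv2.undistortPoints(uv,K(p),np.array(p["distortion"])).reshape(-1,2)
    d=np.c_[n,np.ones(len(n))]@R.from_rotvec(p["attitude"]).as_matrix().T
    c=np.array(p["xyz"]); return c+d*((np.reshape(z,(-1,1))-c[2])/d[:,2:])
def w2px(p,X):
    Rm=R.from_rotvec(p["attitude"]).as_matrix().T
    return cv2.projectPoints(np.array(X,float).reshape(-1,1,3),Rm,-Rm@np.array(p["xyz"]),K(p),np.array(p["distortion"]))[0].reshape(-1,2)
def comp(mask,seed):
    n,l,s,c=cv2.connectedComponentsWithStats(mask.astype(np.uint8))
    ks=range(1,n); k=min((k for k in ks if s[k,4]>60),key=lambda k:np.hypot(*(c[k]-seed)))
    return l==k,c[k],s[k]
E
python3 - <<'E'
from plant import readout, read_camera, r, spot_in, tip_of
from h import *
p=read_camera("top"); np.save("top.npy",p,allow_pickle=True)
f=p["frame"]; 
for n,s in dict(cr=(394,255),cc=(435,260),gr=(82,240),gc=(124,245)).items():
    hsv=cv2.cvtColor(f,cv2.COLOR_RGB2HSV)
    m=hsv[:,:,2]<55
    m,c,s=comp(m,s); w=px2w(p,c,.012)[0]
    b=cv2.minAreaRect(np.argwhere(m)[:,::-1].astype(np.float32))
    bw=px2w(p,cv2.boxPoints(b),.012); 
    print(n,c.round(1),s[4],"w",w.round(4),"sides",np.linalg.norm(np.diff(bw[:3],axis=0),axis=1).round(3),"dirs",np.degrees(np.arctan2(*np.diff(bw[:3],axis=0)[:,[1,0]].T)).round(1), bw.mean(0).round(4))
for t,z in dict(walnut_cup=.062,white_cup=.062,zinc_ring=.014,copper_ring=.014,blue_tin=.032).items():
    d=spot_in(p,t)[:2]
    for q in d:
        a=np.array(q["rect"]); bw=px2w(p,a.reshape(2,2),z)
        print(t,a.round(),round(q["conf"],2),bw.mean(0).round(4),np.abs(bw[1]-bw[0]).round(3))
cv2.imwrite("pics/crop1.png",cv2.resize(f[140:310,160:370],None,fx=3.5,fy=3.5,interpolation=cv2.INTER_CUBIC)[:,:,::-1])
E
```

```text
cr [393.3 256.5] 2125 w [ 0.4868 -0.2857  0.012 ] sides [0.17  0.066] dirs [ -4.9 -94. ] [ 0.4902 -0.2859  0.012 ]
cc [435.1 259.3] 533 w [ 0.4817 -0.3813  0.012 ] sides [0.058 0.058] dirs [ -45.5 -133.5] [ 0.4823 -0.3813  0.012 ]
gr [43.8 41.9] 2567 w [0.9658 0.526  0.012 ] sides [0.213 0.176] dirs [ -76.3 -161.3] [0.9817 0.5545 0.012 ]
gc [43.8 41.9] 2567 w [0.9658 0.526  0.012 ] sides [0.213 0.176] dirs [ -76.3 -161.3] [0.9817 0.5545 0.012 ]
walnut_cup [225. 211. 252. 231.] 0.75 [0.5576 0.0563 0.062 ] [0.041 0.057 0.   ]
white_cup [281. 215. 301. 238.] 0.71 [ 0.5481 -0.0531  0.062 ] [0.047 0.043 0.   ]
zinc_ring [250. 272. 274. 295.] 0.58 [0.4236 0.0044 0.014 ] [0.051 0.053 0.   ]
zinc_ring [314. 267. 337. 292.] 0.57 [ 0.4344 -0.1347  0.014 ] [0.053 0.05  0.   ]
copper_ring [196. 262. 220. 286.] 0.73 [0.4411 0.1228 0.014 ] [0.051 0.052 0.   ]
blue_tin [316. 267. 339. 292.] 0.84 [ 0.4355 -0.1371  0.032 ] [0.053 0.05  0.   ]
```

View pics/crop1.png

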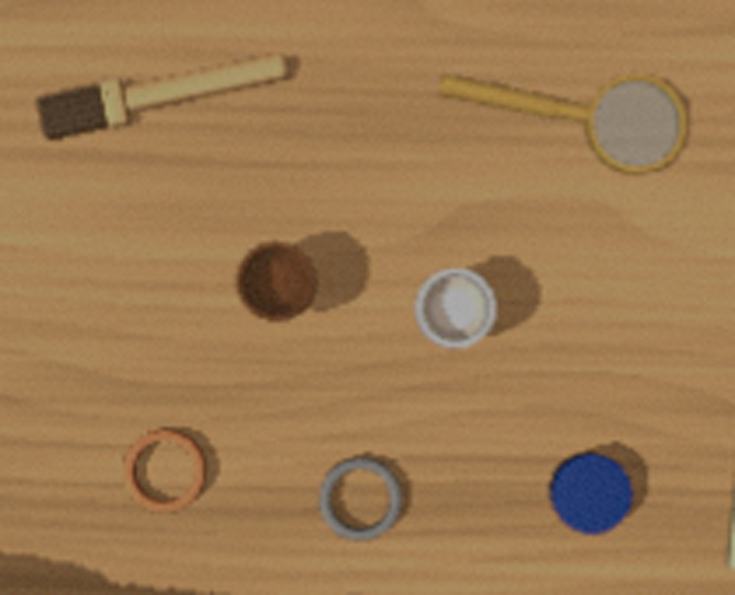

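The crop confirms the choice: walnut cup at crop (277,281), brass magnifier with lens at (637,123) and handle end at (443,84), grey ring at (362,497), and the brush from (44,120) to (286,66). Next I compute the final numbers.

```bash
cat >> h.py <<'E'
def crop(u,v): return [160+(u+.5)/3.5-.5,140+(v+.5)/3.5-.5]
E
python3 - <<'E'
from h import *
p=np.load("top.npy",allow_pickle=True).item(); f=p["frame"]
hsv=cv2.cvtColor(f,cv2.COLOR_RGB2HSV)
print("green px",hsv[205,70],hsv[240,82],hsv[245,124],"cream",hsv[230,450],hsv[255,394])
# fit each board: mask -> hull -> rect
for n,seed,lo,hi in [("green",(104,243),(60,60,20),(95,255,140)),("cream",(415,257),(22,40,150),(48,140,255))]:
    m=cv2.inRange(hsv,lo,hi)>0
    m,c,s=comp(m,seed)
    uv=cv2.convexHull(np.argwhere(m)[:,::-1].astype(np.int32)).reshape(-1,2)
    w=px2w(p,uv,.012)[:,:2]
    (cx,cy),wh,a=cv2.minAreaRect((w*1000).astype(np.float32))
    print(n,s,"centre",round(cx,1),round(cy,1),"size",np.round(wh,1),"ang",round(a,1))
    # felt inside hull
    hm=np.zeros(m.shape,np.uint8); cv2.fillConvexPoly(hm,uv.astype(np.int32),1); hm=cv2.erode(hm,np.ones((5,5)))
    k,l,st,ce=cv2.connectedComponentsWithStats(((hm>0)&~m).astype(np.uint8))
    for i in range(1,k):
        if st[i,4]>100: print("  felt",st[i,4],px2w(p,ce[i],.012)[0].round(4))
def line(n,a,b,z):
    w=px2w(p,[crop(*a),crop(*b)],z); d=w[1]-w[0]
    print(n,w.round(4).tolist(),"len",np.linalg.norm(d).round(4),"yaw",np.degrees(np.arctan2(d[1],d[0])).round(1))
line("brush -80 -> +80",(286,66),(44,120),.012)
line("magn -80 -> +48",(443,84),(637,123),.010)
for n,c,z in [("walnut",(277,281),.062),("white",(456,308),.062),("zinc",(362,497),.014)]: print(n,px2w(p,crop(*c),z).round(4))
s=np.array([[0]])
E
```

```text
green px [54 59 87] [ 9 57 71] [ 5 40 70] cream [ 29  59 170] [12 30 42]
green [  57  191   93  106 4753] centre 504.5 357.5 size [187.3 215.9] ang 85.3
  felt 2512 [0.5095 0.4067 0.012 ]
  felt 667 [0.5011 0.3111 0.012 ]
cream [ 368  204   91  106 4913] centre 486.0 -333.3 size [189.1 218.7] ang 84.8
  felt 2512 [ 0.4904 -0.2856  0.012 ]
  felt 645 [ 0.4817 -0.3814  0.012 ]
brush -80 -> +80 [[0.6979, 0.0562, 0.012], [0.6601, 0.2086, 0.012]] len 0.157 yaw 103.9
magn -80 -> +48 [[0.689, -0.0439, 0.01], [0.6669, -0.1684, 0.01]] len 0.1265 yaw -100.0
walnut [[0.5592 0.0553 0.062 ]]
white [[ 0.5453 -0.0518  0.062 ]]
zinc [[0.4276 0.0021 0.014 ]]
```

```bash
cat >> h.py <<'E'
def plan(legs,start=None):
    """legs: (x,y,z,jaw_deg,nrows); prints calls of <=5 rows (cm, deg in tool frame at call start)."""
    if start is None:
        from plant import readout
        o=readout.get_obs(); P=np.array(o["position"]); M=R.from_rotvec(o["orientation"]).as_matrix()
        print("t",round(float(o["clock"]),2),"P",P.round(4),"jaw",np.degrees(np.arctan2(M[1,1],M[0,1])).round(1),"tilt",np.degrees(np.arccos(-M[2,2])).round(2),"gap",round(float(o["finger_gap"]),4),"F",np.round(o["ft_force"],1))
        a=np.degrees(np.arctan2(M[1,1],M[0,1]))
    else: P,a=np.array(start[:3]),start[3]
    for x,y,z,ja,n in legs:
        T=np.array([x,y,z]); da=ja-a; P0,a0=P.copy(),a
        ks=list(range(1,n+1))
        for i in range(0,n,5):
            c=np.cos(np.radians(a)); s=np.sin(np.radians(a))
            F=np.array([[-s,c,0],[c,s,0],[0,0,-1]]).T  # columns: tool x? see below
            tx,ty,tz=np.array([-s,c,0]),np.array([c,s,0]),np.array([0,0,-1.])
            rows=[]
            for k in ks[i:i+5]:
                w=P0+(T-P0)*k/n; wa=a0+da*k/n; d=w-P
                rows.append({"xyz":[round(float(d@t)*100,1) for t in (tx,ty,tz)],"turn":[0,0,round(-(wa-a),1)]})
            r=rows[-1]; P=P+(r["xyz"][0]*tx+r["xyz"][1]*ty+r["xyz"][2]*tz)/100; a=a-r["turn"][2]
            print(rows)
        print("  ->",P.round(4),round(a,1))
E
sed -i '/columns: tool x/d' h.py
python3 -c "
from h import *; plan([(.683,.116,.12,13.9,15)])"
```

```text
t 1.3 P [0.2183 0.5856 0.2313] jaw 69.6 tilt 0.0 gap 0.0855 F [ 0.1 -0.9 -0.5]
[{'xyz': [-4.0, -1.9, 0.7], 'turn': [0, 0, np.float64(3.7)]}, {'xyz': [-8.0, -3.7, 1.5], 'turn': [0, 0, np.float64(7.4)]}, {'xyz': [-12.0, -5.6, 2.2], 'turn': [0, 0, np.float64(11.1)]}, {'xyz': [-16.0, -7.4, 3.0], 'turn': [0, 0, np.float64(14.8)]}, {'xyz': [-20.0, -9.3, 3.7], 'turn': [0, 0, np.float64(18.6)]}]
[{'xyz': [-4.3, -0.4, 0.8], 'turn': [0, 0, np.float64(3.7)]}, {'xyz': [-8.7, -0.9, 1.5], 'turn': [0, 0, np.float64(7.4)]}, {'xyz': [-13.1, -1.4, 2.2], 'turn': [0, 0, np.float64(11.1)]}, {'xyz': [-17.5, -1.9, 3.0], 'turn': [0, 0, np.float64(14.8)]}, {'xyz': [-21.9, -2.4, 3.7], 'turn': [0, 0, np.float64(18.5)]}]
[{'xyz': [-4.3, 1.0, 0.8], 'turn': [0, 0, np.float64(3.7)]}, {'xyz': [-8.6, 1.9, 1.5], 'turn': [0, 0, np.float64(7.4)]}, {'xyz': [-12.9, 2.8, 2.2], 'turn': [0, 0, np.float64(11.1)]}, {'xyz': [-17.2, 3.8, 3.0], 'turn': [0, 0, np.float64(14.8)]}, {'xyz': [-21.5, 4.7, 3.7], 'turn': [0, 0, np.float64(18.6)]}]
  -> [0.6832 0.1158 0.1203] 13.9
```

Request:
servo_tool --targets '[{"xyz":[-4,-1.9,0.7],"turn":[0,0,3.7]},{"xyz":[-8,-3.7,1.5],"turn":[0,0,7.4]},{"xyz":[-12,-5.6,2.2],"turn":[0,0,11.1]},{"xyz":[-16,-7.4,3],"turn":[0,0,14.8]},{"xyz":[-20,-9.3,3.7],"turn":[0,0,18.6]}]' --jaw 4

```text
clock: 1.8
position: [0.3743, 0.4274, 0.1941]
orientation: [1.053, 2.96, 0.001]
ft_force: [0.1, -0.2, 0.7]
finger_gap: 0.0401
```

Request:
servo_tool --targets '[{"xyz":[-4.3,-0.4,0.8],"turn":[0,0,3.7]},{"xyz":[-8.7,-0.9,1.5],"turn":[0,0,7.4]},{"xyz":[-13.1,-1.4,2.2],"turn":[0,0,11.1]},{"xyz":[-17.5,-1.9,3],"turn":[0,0,14.8]},{"xyz":[-21.9,-2.4,3.7],"turn":[0,0,18.5]}]'

```text
clock: 2.3
position: [0.5293, 0.2707, 0.1571]
orientation: [1.515, 2.752, 0.001]
ft_force: [-0.2, 0.6, -0.1]
finger_gap: 0.0398
```

Request:
servo_tool --targets '[{"xyz":[-4.3,1,0.8],"turn":[0,0,3.7]},{"xyz":[-8.6,1.9,1.5],"turn":[0,0,7.4]},{"xyz":[-12.9,2.8,2.2],"turn":[0,0,11.1]},{"xyz":[-17.2,3.8,3],"turn":[0,0,14.8]},{"xyz":[-21.5,4.7,3.7],"turn":[0,0,18.6]}]'

```text
clock: 2.8
position: [0.6844, 0.1146, 0.1199]
orientation: [-1.94, -2.471, -0.0]
ft_force: [0.3, 0.2, 0.1]
finger_gap: 0.0401
```

```bash
python3 - <<'E'
from plant import readout, read_camera, spot_in, tip_of
from h import *
p=read_camera("wrist"); cv2.imwrite("pics/w1.png",p["frame"][:,:,::-1]); np.save("w1.npy",p,allow_pickle=True)
print(p["xyz"],p["attitude"],p["vfov"])
for t in ("brush",):
    for d in tip_of(p,t)[:3]: print(t,np.round(d["uv"]),d["conf"],px2w(p,d["uv"],0.008).round(4))
plan([(.683,.116,.12,13.9,1)])
E
```

```text
[0.66572911 0.19302273 0.26335469] [2.80619557 0.33782189 0.05316562] 70.32201936100158
brush [278. 176.] 0.79 [[0.6788 0.1379 0.008 ]]
t 2.9 P [0.6864 0.1075 0.1187] jaw 13.3 tilt 0.32 gap 0.0398 F [ 0.2  0.1 -0.1]
[{'xyz': [0.9, -0.1, -0.1], 'turn': [0, 0, np.float64(-0.6)]}]
  -> [0.6834 0.116  0.1197] 13.9
```

View pics/w1.png

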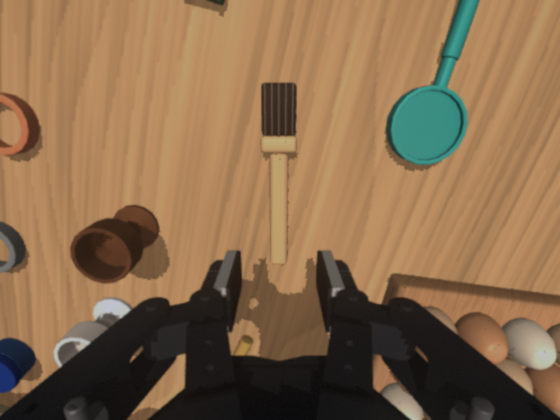

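Wrist view: the brush is upright in the picture at column 278, centred between the jaws (columns 240 to 318), so it's lined up for the grip.

Request:
servo_tool --targets '[{"xyz":[0.1,0,3.5],"turn":[0,0,0]},{"xyz":[0.2,0,7],"turn":[0,0,0]},{"xyz":[0.2,0,9.5],"turn":[0,0,0]},{"xyz":[0.2,0,11],"turn":[0,0,0]},{"xyz":[0.2,0,11.7],"turn":[0,0,0]}]'

```text
clock: 3.4
position: [0.682, 0.118, 0.0018]
orientation: [-1.936, -2.473, 0.002]
ft_force: [0.5, -0.3, 0.3]
finger_gap: 0.0399
```

Request:
servo_tool --targets '[{"xyz":[0,0,0],"turn":[0,0,0]},{"xyz":[0,0,0],"turn":[0,0,0]},{"xyz":[0,0,0],"turn":[0,0,0]},{"xyz":[0,0,0],"turn":[0,0,0]},{"xyz":[0,0,0],"turn":[0,0,0]}]' --jaw 0.5 --grip_force 40

```text
clock: 3.9
position: [0.6834, 0.1179, 0.0044]
orientation: [1.937, 2.472, 0.002]
ft_force: [-0.3, 0.3, 3.1]
finger_gap: 0.0149
```

Request:
servo_tool --targets '[{"xyz":[0,0,-1],"turn":[0,0,0]},{"xyz":[0,0,-3],"turn":[0,0,0]},{"xyz":[0,0,-6],"turn":[0,0,0]},{"xyz":[0,0,-9],"turn":[0,0,0]},{"xyz":[0,0,-11],"turn":[0,0,0]}]'

```text
clock: 4.4
position: [0.6835, 0.1178, 0.1164]
orientation: [1.936, 2.472, 0.003]
ft_force: [0.6, -0.2, -0.0]
finger_gap: 0.0149
```

```bash
python3 - <<'E'
from h import *
plan([(.526,.405,.12,85.2,13)])
E
```

```text
t 4.4 P [0.6835 0.1178 0.1164] jaw 13.8 tilt 0.16 gap 0.0149 F [ 0.6 -0.2 -0. ]
[{'xyz': [2.4, -0.6, -0.0], 'turn': [0, 0, np.float64(-5.5)]}, {'xyz': [4.9, -1.3, -0.1], 'turn': [0, 0, np.float64(-11.0)]}, {'xyz': [7.3, -1.9, -0.1], 'turn': [0, 0, np.float64(-16.5)]}, {'xyz': [9.7, -2.6, -0.1], 'turn': [0, 0, np.float64(-22.0)]}, {'xyz': [12.2, -3.2, -0.1], 'turn': [0, 0, np.float64(-27.4)]}]
[{'xyz': [2.5, 0.5, -0.1], 'turn': [0, 0, np.float64(-5.5)]}, {'xyz': [4.9, 1.0, -0.1], 'turn': [0, 0, np.float64(-11.0)]}, {'xyz': [7.4, 1.6, -0.1], 'turn': [0, 0, np.float64(-16.5)]}, {'xyz': [9.8, 2.1, -0.2], 'turn': [0, 0, np.float64(-22.0)]}, {'xyz': [12.3, 2.7, -0.2], 'turn': [0, 0, np.float64(-27.5)]}]
[{'xyz': [1.9, 1.6, -0.0], 'turn': [0, 0, np.float64(-5.5)]}, {'xyz': [3.9, 3.2, -0.0], 'turn': [0, 0, np.float64(-11.0)]}, {'xyz': [5.8, 4.8, -0.1], 'turn': [0, 0, np.float64(-16.5)]}]
  -> [0.5258 0.4046 0.1204] 85.2
```

Request:
servo_tool --targets '[{"xyz":[2.4,-0.6,0],"turn":[0,0,-5.5]},{"xyz":[4.9,-1.3,0],"turn":[0,0,-11]},{"xyz":[7.3,-1.9,0],"turn":[0,0,-16.5]},{"xyz":[9.7,-2.6,0],"turn":[0,0,-22]},{"xyz":[12.2,-3.2,0],"turn":[0,0,-27.4]}]'

```text
clock: 4.9
position: [0.6219, 0.2291, 0.1141]
orientation: [1.291, 2.864, 0.0]
ft_force: [-0.3, -0.4, -0.9]
finger_gap: 0.0146
```

Request:
servo_tool --targets '[{"xyz":[2.5,0.5,0],"turn":[0,0,-5.5]},{"xyz":[4.9,1,0],"turn":[0,0,-11]},{"xyz":[7.4,1.6,0],"turn":[0,0,-16.5]},{"xyz":[9.8,2.1,0],"turn":[0,0,-22]},{"xyz":[12.3,2.7,0],"turn":[0,0,-27.5]}]'

```text
clock: 5.4
position: [0.5613, 0.3393, 0.114]
orientation: [0.574, 3.088, -0.0]
ft_force: [-0.0, 0.8, 0.0]
finger_gap: 0.0148
```

Request:
servo_tool --targets '[{"xyz":[1.9,1.6,0],"turn":[0,0,-5.5]},{"xyz":[3.9,3.2,0],"turn":[0,0,-11]},{"xyz":[5.8,4.8,0],"turn":[0,0,-16.5]},{"xyz":[5.8,4.8,0],"turn":[0,0,-16.5]},{"xyz":[5.8,4.8,0],"turn":[0,0,-16.5]}]'

```text
clock: 5.9
position: [0.5248, 0.4047, 0.1137]
orientation: [0.13, 3.139, -0.0]
ft_force: [0.6, -0.1, -0.3]
finger_gap: 0.0147
```

```bash
python3 - <<'E'
from plant import read_camera
from h import *
p=read_camera("wrist"); cv2.imwrite("pics/w2.png",p["frame"][:,:,::-1]); np.save("w2.npy",p,allow_pickle=True)
plan([(.526,.405,.12,85.2,1)])
# where held brush & board places should project
b=np.array([.5095,.4067]);ex=np.array([np.cos(np.radians(-4.8)),np.sin(np.radians(-4.8))]);ey=np.array([-ex[1],ex[0]])
c=[np.r_[b+sx*.088*ex+sy*.035*ey,.012] for sx,sy in ((1,1),(1,-1),(-1,-1),(-1,1))]
print(w2px(p,c).round())
E
```

```text
t 5.95 P [0.5256 0.4036 0.1136] jaw 85.1 tilt 0.07 gap 0.0147 F [ 0.1 -0.5 -0.2]
[{'xyz': [-0.0, 0.1, -0.6], 'turn': [0, 0, np.float64(-0.1)]}]
  -> [0.5257 0.4046 0.1196] 85.2
[[316. 278.]
 [241. 278.]
 [233.  76.]
 [325.  76.]]
```

View pics/w2.png

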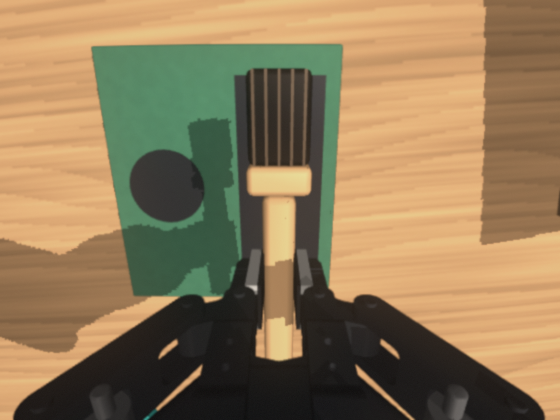

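The felt corners project exactly onto the picture ((316,278), (233,76) and so on). The brush lies lengthwise over it, so I lower and release.

Request:
servo_tool --targets '[{"xyz":[0,0.1,3],"turn":[0,0,0]},{"xyz":[0,0.1,6],"turn":[0,0,0]},{"xyz":[0,0.1,8.5],"turn":[0,0,0]},{"xyz":[0,0.1,9.4],"turn":[0,0,0]},{"xyz":[0,0.1,9.6],"turn":[0,0,0]}]'

```text
clock: 6.45
position: [0.5257, 0.4038, 0.0167]
orientation: [-0.134, -3.138, 0.003]
ft_force: [0.8, -0.4, -0.5]
finger_gap: 0.0147
```

Request:
servo_tool --targets '[{"xyz":[0,0,0],"turn":[0,0,0]},{"xyz":[0,0,0],"turn":[0,0,0]},{"xyz":[0,0,0],"turn":[0,0,0]},{"xyz":[0,0,0],"turn":[0,0,0]}]' --jaw 4

```text
clock: 6.85
position: [0.5255, 0.4058, 0.0181]
orientation: [0.13, 3.138, 0.001]
ft_force: [0.1, -0.2, -0.8]
finger_gap: 0.0402
```

Request:
servo_tool --targets '[{"xyz":[0,0,-1],"turn":[0,0,0]},{"xyz":[0,0,-4],"turn":[0,0,0]},{"xyz":[0,0,-7],"turn":[0,0,0]},{"xyz":[0,0,-10],"turn":[0,0,0]}]'

```text
clock: 7.25
position: [0.525, 0.4057, 0.1192]
orientation: [0.13, 3.139, 0.0]
ft_force: [0.5, 0.9, -0.8]
finger_gap: 0.0399
```

```bash
python3 - <<'E'
from h import *
plan([(.427,.003,.12,40,10)])
E
```

```text
t 7.25 P [0.525  0.4057 0.1192] jaw 85.3 tilt 0.02 gap 0.0399 F [ 0.5  0.9 -0.8]
[{'xyz': [0.6, -4.1, -0.0], 'turn': [0, 0, np.float64(4.5)]}, {'xyz': [1.3, -8.2, -0.0], 'turn': [0, 0, np.float64(9.1)]}, {'xyz': [1.9, -12.3, -0.0], 'turn': [0, 0, np.float64(13.6)]}, {'xyz': [2.6, -16.4, -0.0], 'turn': [0, 0, np.float64(18.1)]}, {'xyz': [3.2, -20.5, -0.0], 'turn': [0, 0, np.float64(22.6)]}]
[{'xyz': [-0.9, -4.0, -0.0], 'turn': [0, 0, np.float64(4.6)]}, {'xyz': [-1.9, -8.0, -0.1], 'turn': [0, 0, np.float64(9.1)]}, {'xyz': [-2.9, -12.1, -0.1], 'turn': [0, 0, np.float64(13.6)]}, {'xyz': [-3.9, -16.1, -0.1], 'turn': [0, 0, np.float64(18.1)]}, {'xyz': [-4.9, -20.1, -0.1], 'turn': [0, 0, np.float64(22.7)]}]
  -> [0.4274 0.0029 0.1202] 40.0
```

Request:
servo_tool --targets '[{"xyz":[0.6,-4.1,0],"turn":[0,0,4.5]},{"xyz":[1.3,-8.2,0],"turn":[0,0,9.1]},{"xyz":[1.9,-12.3,0],"turn":[0,0,13.6]},{"xyz":[2.6,-16.4,0],"turn":[0,0,18.1]},{"xyz":[3.2,-20.5,0],"turn":[0,0,22.6]}]' --jaw 7

```text
clock: 7.75
position: [0.4758, 0.2026, 0.1183]
orientation: [0.747, 3.05, 0.001]
ft_force: [1.3, -0.6, -0.0]
finger_gap: 0.0699
```

Request:
servo_tool --targets '[{"xyz":[-0.9,-4,0],"turn":[0,0,4.6]},{"xyz":[-1.9,-8,0],"turn":[0,0,9.1]},{"xyz":[-2.9,-12.1,0],"turn":[0,0,13.6]},{"xyz":[-3.9,-16.1,0],"turn":[0,0,18.1]},{"xyz":[-4.9,-20.1,0],"turn":[0,0,22.7]}]'

```text
clock: 8.25
position: [0.4273, 0.0016, 0.1183]
orientation: [1.332, 2.844, 0.001]
ft_force: [1.4, -0.1, -0.2]
finger_gap: 0.0702
```

Request:
servo_tool --targets '[{"xyz":[0,0,0],"turn":[0,0,0]},{"xyz":[0,0,0],"turn":[0,0,0]}]'

```text
clock: 8.45
position: [0.4278, 0.0023, 0.1181]
orientation: [1.331, 2.844, 0.001]
ft_force: [-0.0, 0.3, 0.3]
finger_gap: 0.07
```

```bash
python3 - <<'E'
from plant import read_camera,tip_of,spot_in
from h import *
p=read_camera("wrist"); cv2.imwrite("pics/w3.png",p["frame"][:,:,::-1]); np.save("w3.npy",p,allow_pickle=True)
for d in spot_in(p,"zinc_ring")[:3]:
    a=np.array(d["rect"]); print(a.round(),d["conf"],px2w(p,[a[:2]/2+a[2:]/2],.010).round(4))
for d in tip_of(p,"zinc_ring")[:3]: print(np.round(d["uv"]),d["conf"],px2w(p,d["uv"],0.0).round(4))
print(w2px(p,[(.4276,.0021,.014)]))
plan([(.427,.003,.0,40,5)])
E
```

```text
[248. 170. 307. 230.] 0.59 [[0.4255 0.004  0.01  ]]
[[277.45451918 204.38000999]]
t 8.6 P [0.428  0.0042 0.1176] jaw 40.1 tilt 0.07 gap 0.07 F [0.2 0.4 0. ]
[{'xyz': [-0.0, -0.0, 2.4], 'turn': [0, 0, np.float64(0.0)]}, {'xyz': [-0.0, -0.1, 4.7], 'turn': [0, 0, np.float64(0.0)]}, {'xyz': [-0.0, -0.1, 7.1], 'turn': [0, 0, np.float64(0.1)]}, {'xyz': [-0.0, -0.1, 9.4], 'turn': [0, 0, np.float64(0.1)]}, {'xyz': [-0.0, -0.2, 11.8], 'turn': [0, 0, np.float64(0.1)]}]
  -> [ 4.265e-01  3.000e-03 -4.000e-04] 40.0
```

View pics/w3.png

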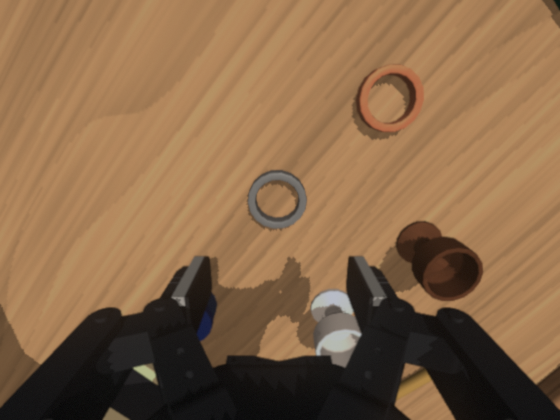

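Request:
servo_tool --targets '[{"xyz":[0,-0.1,3.5],"turn":[0,0,0]},{"xyz":[0,-0.1,7],"turn":[0,0,0]},{"xyz":[0,-0.1,10],"turn":[0,0,0]},{"xyz":[0,-0.1,11.4],"turn":[0,0,0]},{"xyz":[0,-0.1,11.8],"turn":[0,0,0]}]'

```text
clock: 9.1
position: [0.4261, 0.0036, -0.0023]
orientation: [-1.323, -2.846, 0.001]
ft_force: [-0.0, -0.2, 0.2]
finger_gap: 0.0698
```

Request:
servo_tool --targets '[{"xyz":[0,0,0],"turn":[0,0,0]},{"xyz":[0,0,0],"turn":[0,0,0]},{"xyz":[0,0,0],"turn":[0,0,0]},{"xyz":[0,0,0],"turn":[0,0,0]},{"xyz":[0,0,0],"turn":[0,0,0]}]' --jaw 4.2

```text
clock: 9.6
position: [0.4272, 0.0023, -0.0001]
orientation: [1.328, 2.846, 0.001]
ft_force: [-0.6, -0.0, 4.5]
finger_gap: 0.0499
```

Request:
servo_tool --targets '[{"xyz":[0,0,-1],"turn":[0,0,0]},{"xyz":[0,0,-3],"turn":[0,0,0]},{"xyz":[0,0,-6],"turn":[0,0,0]},{"xyz":[0,0,-9],"turn":[0,0,0]},{"xyz":[0,0,-12],"turn":[0,0,0]}]'

```text
clock: 10.1
position: [0.4262, 0.0021, 0.1212]
orientation: [-1.329, -2.847, 0.0]
ft_force: [1.0, -0.1, -0.7]
finger_gap: 0.0496
```

```bash
python3 - <<'E'
from h import *
plan([(.501,.311,.12,40,8)])
E
```

```text
t 10.1 P [0.4262 0.0021 0.1212] jaw 39.9 tilt 0.0 gap 0.0496 F [ 1.  -0.1 -0.7]
[{'xyz': [2.4, 3.2, 0.0], 'turn': [0, 0, np.float64(-0.0)]}, {'xyz': [4.7, 6.4, 0.0], 'turn': [0, 0, np.float64(-0.0)]}, {'xyz': [7.1, 9.6, 0.0], 'turn': [0, 0, np.float64(-0.0)]}, {'xyz': [9.4, 12.8, 0.1], 'turn': [0, 0, np.float64(-0.0)]}, {'xyz': [11.8, 16.0, 0.1], 'turn': [0, 0, np.float64(-0.0)]}]
[{'xyz': [2.4, 3.2, -0.0], 'turn': [0, 0, np.float64(-0.0)]}, {'xyz': [4.7, 6.4, 0.0], 'turn': [0, 0, np.float64(-0.0)]}, {'xyz': [7.1, 9.6, 0.0], 'turn': [0, 0, np.float64(-0.1)]}]
  -> [0.5011 0.3114 0.1202] 40.0
```

Request:
servo_tool --targets '[{"xyz":[2.4,3.2,0],"turn":[0,0,0]},{"xyz":[4.7,6.4,0],"turn":[0,0,0]},{"xyz":[7.1,9.6,0],"turn":[0,0,0]},{"xyz":[9.4,12.8,0],"turn":[0,0,0]},{"xyz":[11.8,16,0],"turn":[0,0,0]}]'

```text
clock: 10.6
position: [0.4736, 0.1967, 0.1202]
orientation: [1.329, 2.846, 0.0]
ft_force: [0.7, 0.3, -0.4]
finger_gap: 0.0501
```

Request:
servo_tool --targets '[{"xyz":[2.4,3.2,0],"turn":[0,0,0]},{"xyz":[4.7,6.4,0],"turn":[0,0,0]},{"xyz":[7.1,9.6,0],"turn":[0,0,0]},{"xyz":[7.1,9.6,0],"turn":[0,0,0]},{"xyz":[7.1,9.6,0],"turn":[0,0,0]}]'

```text
clock: 11.1
position: [0.5009, 0.3121, 0.1195]
orientation: [-1.326, -2.848, 0.001]
ft_force: [-0.2, -1.0, -0.7]
finger_gap: 0.0494
```

```bash
python3 - <<'E'
from plant import read_camera
from h import *
p=read_camera("wrist"); cv2.imwrite("pics/w4.png",p["frame"][:,:,::-1])
print(w2px(p,[(.501,.311,.012)]).round())
plan([(.501,.311,.0125,40,5)])
E
```

```text
[[277. 204.]]
t 11.15 P [0.5011 0.3107 0.1195] jaw 40.0 tilt 0.07 gap 0.0503 F [ 0.2 -0.9 -0.5]
[{'xyz': [0.0, 0.0, 2.1], 'turn': [0, 0, np.float64(-0.0)]}, {'xyz': [0.0, 0.0, 4.3], 'turn': [0, 0, np.float64(-0.0)]}, {'xyz': [0.0, 0.0, 6.4], 'turn': [0, 0, np.float64(-0.0)]}, {'xyz': [0.0, 0.0, 8.6], 'turn': [0, 0, np.float64(-0.0)]}, {'xyz': [0.0, 0.0, 10.7], 'turn': [0, 0, np.float64(-0.0)]}]
  -> [0.5011 0.3107 0.0125] 40.0
```

View pics/w4.png

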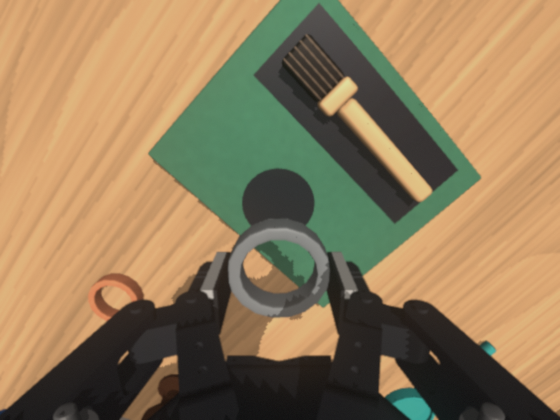

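Wrist view: the brush lies inside the green felt, aligned with it. The ring is held centred between the jaws, and the round place projects at (277,204), where it shows. I lower and release.

Request:
servo_tool --targets '[{"xyz":[0,0,3],"turn":[0,0,0]},{"xyz":[0,0,6],"turn":[0,0,0]},{"xyz":[0,0,9],"turn":[0,0,0]},{"xyz":[0,0,10.4],"turn":[0,0,0]},{"xyz":[0,0,10.7],"turn":[0,0,0]}]'

```text
clock: 11.65
position: [0.5005, 0.3091, 0.0116]
orientation: [-1.33, -2.844, 0.007]
ft_force: [-5.5, -4.6, 14.3]
finger_gap: 0.0499
```

Request:
servo_tool --targets '[{"xyz":[0,0,0],"turn":[0,0,0]},{"xyz":[0,0,0],"turn":[0,0,0]},{"xyz":[0,0,0],"turn":[0,0,0]},{"xyz":[0,0,0],"turn":[0,0,0]}]' --jaw 7

```text
clock: 12.05
position: [0.502, 0.3117, 0.013]
orientation: [1.329, 2.846, 0.002]
ft_force: [0.1, -0.5, -1.3]
finger_gap: 0.0696
```

Request:
servo_tool --targets '[{"xyz":[0,0,-1],"turn":[0,0,0]},{"xyz":[0,0,-4],"turn":[0,0,0]},{"xyz":[0,0,-8],"turn":[0,0,0]},{"xyz":[0,0,-12],"turn":[0,0,0]}]'

```text
clock: 12.45
position: [0.5012, 0.3114, 0.1342]
orientation: [-1.329, -2.847, 0.001]
ft_force: [0.4, 0.4, -0.9]
finger_gap: 0.0703
```

```bash
python3 - <<'E'
from h import *
plan([(.559,.055,.13,0,8)])
E
```

```text
t 12.45 P [0.5012 0.3114 0.1342] jaw 40.0 tilt 0.03 gap 0.0703 F [ 0.4  0.4 -0.9]
[{'xyz': [-2.9, -1.5, 0.1], 'turn': [0, 0, np.float64(5.0)]}, {'xyz': [-5.8, -3.0, 0.1], 'turn': [0, 0, np.float64(10.0)]}, {'xyz': [-8.8, -4.5, 0.2], 'turn': [0, 0, np.float64(15.0)]}, {'xyz': [-11.7, -6.0, 0.2], 'turn': [0, 0, np.float64(20.0)]}, {'xyz': [-14.6, -7.5, 0.3], 'turn': [0, 0, np.float64(25.0)]}]
[{'xyz': [-3.3, -0.1, 0.0], 'turn': [0, 0, np.float64(5.0)]}, {'xyz': [-6.6, -0.3, 0.1], 'turn': [0, 0, np.float64(10.0)]}, {'xyz': [-9.9, -0.4, 0.1], 'turn': [0, 0, np.float64(15.0)]}]
  -> [0.5592 0.0546 0.1302] -0.0
```

Request:
servo_tool --targets '[{"xyz":[-2.9,-1.5,0],"turn":[0,0,5]},{"xyz":[-5.8,-3,0],"turn":[0,0,10]},{"xyz":[-8.8,-4.5,0.2],"turn":[0,0,15]},{"xyz":[-11.7,-6,0.2],"turn":[0,0,20]},{"xyz":[-14.6,-7.5,0.3],"turn":[0,0,25]}]'

```text
clock: 12.95
position: [0.5381, 0.1503, 0.1304]
orientation: [1.917, 2.488, 0.002]
ft_force: [0.1, -0.0, 0.4]
finger_gap: 0.0696
```

Request:
servo_tool --targets '[{"xyz":[-3.3,-0.1,0],"turn":[0,0,5]},{"xyz":[-6.6,-0.3,0],"turn":[0,0,10]},{"xyz":[-9.9,-0.4,0],"turn":[0,0,15]},{"xyz":[-9.9,-0.4,0],"turn":[0,0,15]},{"xyz":[-9.9,-0.4,0],"turn":[0,0,15]}]'

```text
clock: 13.45
position: [0.5596, 0.0542, 0.13]
orientation: [2.223, 2.219, 0.001]
ft_force: [0.1, 0.5, 0.2]
finger_gap: 0.07
```

```bash
python3 - <<'E'
from plant import read_camera,spot_in,tip_of
from h import *
p=read_camera("wrist"); cv2.imwrite("pics/w5.png",p["frame"][:,:,::-1])
for d in tip_of(p,"walnut_cup")[:3]: print(np.round(d["uv"]),round(d["conf"],2),px2w(p,d["uv"],0.0).round(4))
print("expected rim",w2px(p,[(.559,.055,.062)]).round())
s=read_camera("side")
for d in tip_of(s,"walnut_cup")[:2]: print("side",np.round(d["uv"]),round(d["conf"],2),px2w(s,d["uv"],0.0).round(4))
plan([(.559,.055,.029,0,5)])
E
```

```text
[279. 193.] 0.96 [[0.56   0.0573 0.    ]]
expected rim [[277. 218.]]
side [247. 219.] 0.89 [[0.5574 0.0501 0.    ]]
t 13.65 P [0.5593 0.0563 0.1295] jaw 0.1 tilt 0.05 gap 0.0698 F [-0.2  0.4 -0.2]
[{'xyz': [-0.0, -0.0, 2.0], 'turn': [0, 0, np.float64(0.0)]}, {'xyz': [-0.1, -0.0, 4.0], 'turn': [0, 0, np.float64(0.0)]}, {'xyz': [-0.1, -0.0, 6.0], 'turn': [0, 0, np.float64(0.1)]}, {'xyz': [-0.1, -0.0, 8.0], 'turn': [0, 0, np.float64(0.1)]}, {'xyz': [-0.1, -0.0, 10.0], 'turn': [0, 0, np.float64(0.1)]}]
  -> [0.5593 0.0553 0.0295] 0.0
```

View pics/w5.png

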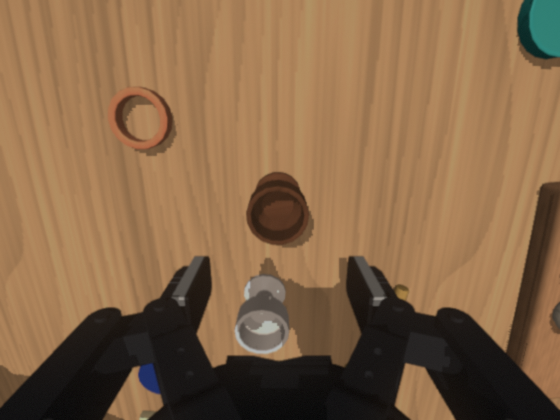

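The walnut cup's rim is at (277,215), centred between the jaws; the white cup stands clear to the side at (262,320).

Request:
servo_tool --targets '[{"xyz":[0.1,0,3],"turn":[0,0,0]},{"xyz":[0.1,0,6],"turn":[0,0,0]},{"xyz":[0.1,0,8.5],"turn":[0,0,0]},{"xyz":[0.1,0,9.7],"turn":[0,0,0]},{"xyz":[0.1,0,10.1],"turn":[0,0,0]}]'

```text
clock: 14.15
position: [0.5588, 0.0565, 0.0272]
orientation: [-2.22, -2.221, 0.002]
ft_force: [0.4, -0.2, -0.0]
finger_gap: 0.0699
```

Request:
servo_tool --targets '[{"xyz":[0,0,0],"turn":[0,0,0]},{"xyz":[0,0,0],"turn":[0,0,0]},{"xyz":[0,0,0],"turn":[0,0,0]},{"xyz":[0,0,0],"turn":[0,0,0]},{"xyz":[0,0,0],"turn":[0,0,0]}]' --jaw 3.8

```text
clock: 14.65
position: [0.5601, 0.0559, 0.0295]
orientation: [2.222, 2.22, 0.002]
ft_force: [-2.0, 0.1, 7.4]
finger_gap: 0.0453
```

Request:
servo_tool --targets '[{"xyz":[0,0,-1],"turn":[0,0,0]},{"xyz":[0,0,-4],"turn":[0,0,0]},{"xyz":[0,0,-8],"turn":[0,0,0]},{"xyz":[0,0,-11],"turn":[0,0,0]},{"xyz":[0,0,-13],"turn":[0,0,0]}]'

```text
clock: 15.15
position: [0.5604, 0.0557, 0.1616]
orientation: [2.221, 2.219, 0.005]
ft_force: [-0.2, -0.6, -0.5]
finger_gap: 0.0449
```

```bash
python3 - <<'E'
from h import *
plan([(.482,-.3815,.16,0,11)])
E
```

```text
t 15.15 P [0.5604 0.0557 0.1616] jaw -0.1 tilt 0.21 gap 0.0449 F [-0.2 -0.6 -0.5]
[{'xyz': [-4.0, -0.7, 0.0], 'turn': [0, 0, np.float64(-0.0)]}, {'xyz': [-7.9, -1.4, 0.0], 'turn': [0, 0, np.float64(-0.0)]}, {'xyz': [-11.9, -2.1, 0.0], 'turn': [0, 0, np.float64(-0.0)]}, {'xyz': [-15.9, -2.8, 0.1], 'turn': [0, 0, np.float64(-0.0)]}, {'xyz': [-19.9, -3.5, 0.1], 'turn': [0, 0, np.float64(-0.0)]}]
[{'xyz': [-3.9, -0.8, -0.0], 'turn': [0, 0, np.float64(-0.0)]}, {'xyz': [-7.9, -1.5, 0.0], 'turn': [0, 0, np.float64(-0.0)]}, {'xyz': [-11.9, -2.2, 0.0], 'turn': [0, 0, np.float64(-0.0)]}, {'xyz': [-15.9, -2.9, 0.0], 'turn': [0, 0, np.float64(-0.0)]}, {'xyz': [-19.8, -3.6, 0.0], 'turn': [0, 0, np.float64(-0.1)]}]
[{'xyz': [-4.0, -0.7, 0.1], 'turn': [0, 0, np.float64(0.0)]}]
  -> [ 0.482  -0.3813  0.1596] 0.0
```

Request:
servo_tool --targets '[{"xyz":[-4,-0.7,0],"turn":[0,0,0]},{"xyz":[-7.9,-1.4,0],"turn":[0,0,0]},{"xyz":[-11.9,-2.1,0],"turn":[0,0,0]},{"xyz":[-15.9,-2.8,0],"turn":[0,0,0]},{"xyz":[-19.9,-3.5,0],"turn":[0,0,0]}]'

```text
clock: 15.65
position: [0.524, -0.1448, 0.1592]
orientation: [2.221, 2.22, 0.001]
ft_force: [0.5, 0.2, -0.3]
finger_gap: 0.0455
```

Request:
servo_tool --targets '[{"xyz":[-3.9,-0.7,0],"turn":[0,0,0]},{"xyz":[-7.9,-1.5,0],"turn":[0,0,0]},{"xyz":[-11.9,-2.2,0],"turn":[0,0,0]},{"xyz":[-15.9,-2.9,0],"turn":[0,0,0]},{"xyz":[-19.8,-3.6,0],"turn":[0,0,0]}]'

```text
clock: 16.15
position: [0.4876, -0.3431, 0.1592]
orientation: [2.222, 2.22, 0.0]
ft_force: [1.0, -0.2, -0.9]
finger_gap: 0.0455
```

Request:
servo_tool --targets '[{"xyz":[-4,-0.7,0],"turn":[0,0,0]},{"xyz":[-4,-0.7,0],"turn":[0,0,0]},{"xyz":[-4,-0.7,0],"turn":[0,0,0]}]'

```text
clock: 16.45
position: [0.4804, -0.3823, 0.1587]
orientation: [2.225, 2.217, -0.0]
ft_force: [1.0, 1.1, -0.5]
finger_gap: 0.0455
```

```bash
python3 - <<'E'
from plant import read_camera
from h import *
p=read_camera("wrist"); cv2.imwrite("pics/w6.png",p["frame"][:,:,::-1])
print(w2px(p,[(.482,-.3815,.012)]).round())
plan([(.482,-.3815,.0415,0,5)])
E
```

```text
[[280. 191.]]
t 16.5 P [ 0.4812 -0.3807  0.1586] jaw -0.1 tilt 0.04 gap 0.0453 F [0.5 0.9 0.3]
[{'xyz': [-0.0, 0.0, 2.3], 'turn': [0, 0, np.float64(-0.0)]}, {'xyz': [-0.0, 0.0, 4.7], 'turn': [0, 0, np.float64(-0.0)]}, {'xyz': [-0.0, 0.0, 7.0], 'turn': [0, 0, np.float64(-0.0)]}, {'xyz': [-0.1, 0.1, 9.4], 'turn': [0, 0, np.float64(-0.0)]}, {'xyz': [-0.1, 0.1, 11.7], 'turn': [0, 0, np.float64(-0.1)]}]
  -> [ 0.4822 -0.3817  0.0416] 0.0
```

View pics/w6.png

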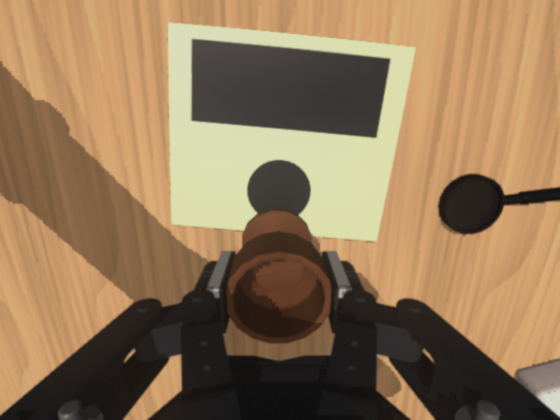

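The round place shows at (280,190), as projected. The cup hangs upright and centred in the jaws, so I lower and release.

Request:
servo_tool --targets '[{"xyz":[0,0,4],"turn":[0,0,0]},{"xyz":[0,0,8],"turn":[0,0,0]},{"xyz":[0,0,10.5],"turn":[0,0,0]},{"xyz":[0,0,11.4],"turn":[0,0,0]},{"xyz":[0,0,11.7],"turn":[0,0,0]}]'

```text
clock: 17.0
position: [0.4811, -0.3797, 0.0417]
orientation: [-2.219, -2.221, -0.0]
ft_force: [-5.8, 3.6, 17.6]
finger_gap: 0.0452
```

Request:
servo_tool --targets '[{"xyz":[0,0,0],"turn":[0,0,0]},{"xyz":[0,0,0],"turn":[0,0,0]},{"xyz":[0,0,0],"turn":[0,0,0]},{"xyz":[0,0,0],"turn":[0,0,0]}]' --jaw 7

```text
clock: 17.4
position: [0.4816, -0.3812, 0.042]
orientation: [2.221, 2.22, 0.0]
ft_force: [0.1, 0.7, 0.2]
finger_gap: 0.0698
```

Request:
servo_tool --targets '[{"xyz":[0,0,-1],"turn":[0,0,0]},{"xyz":[0,0,-4],"turn":[0,0,0]},{"xyz":[0,0,-7],"turn":[0,0,0]},{"xyz":[0,0,-10],"turn":[0,0,0]},{"xyz":[0,0,-12],"turn":[0,0,0]}]'

```text
clock: 17.9
position: [0.4816, -0.3818, 0.1645]
orientation: [2.22, 2.218, 0.001]
ft_force: [-0.4, -0.0, 0.0]
finger_gap: 0.0705
```

```bash
python3 - <<'E'
from h import *
# magnifier: handle end -80 at (.689,-.0439), yaw -100 ; lens centre check
e=np.array([.689,-.0439]); l=np.array([.6669,-.1684]); d=(l-e)/np.linalg.norm(l-e)
O=((e+.08*d)+(l-.048*d))/2; g=O-.017*d; print("O",O,"grip",g)
plan([(g[0],g[1],.12,-10,10)])
E
```

```text
O [ 0.67515356 -0.12190373] grip [ 0.67812478 -0.10516539]
t 17.9 P [ 0.4816 -0.3818  0.1645] jaw -0.1 tilt 0.18 gap 0.0705 F [-0.4 -0.   0. ]
[{'xyz': [2.8, 2.0, 0.4], 'turn': [0, 0, np.float64(1.0)]}, {'xyz': [5.5, 3.9, 0.9], 'turn': [0, 0, np.float64(2.0)]}, {'xyz': [8.3, 5.9, 1.3], 'turn': [0, 0, np.float64(3.0)]}, {'xyz': [11.1, 7.8, 1.8], 'turn': [0, 0, np.float64(4.0)]}, {'xyz': [13.8, 9.8, 2.2], 'turn': [0, 0, np.float64(5.0)]}]
[{'xyz': [3.0, 1.7, 0.5], 'turn': [0, 0, np.float64(1.0)]}, {'xyz': [5.9, 3.4, 0.9], 'turn': [0, 0, np.float64(2.0)]}, {'xyz': [8.8, 5.1, 1.4], 'turn': [0, 0, np.float64(3.0)]}, {'xyz': [11.8, 6.9, 1.8], 'turn': [0, 0, np.float64(3.9)]}, {'xyz': [14.7, 8.6, 2.3], 'turn': [0, 0, np.float64(4.9)]}]
  -> [ 0.6784 -0.1051  0.1195] -10.0
```

Request:
servo_tool --targets '[{"xyz":[2.8,2,0.4],"turn":[0,0,1]},{"xyz":[5.5,3.9,0.9],"turn":[0,0,2]},{"xyz":[8.3,5.9,1.3],"turn":[0,0,3]},{"xyz":[11.1,7.8,1.8],"turn":[0,0,4]},{"xyz":[13.8,9.8,2.2],"turn":[0,0,5]}]' --jaw 4

```text
clock: 18.4
position: [0.5799, -0.242, 0.14]
orientation: [2.318, 2.12, 0.001]
ft_force: [-0.2, -0.9, 0.2]
finger_gap: 0.0401
```

Request:
servo_tool --targets '[{"xyz":[3,1.7,0.5],"turn":[0,0,1]},{"xyz":[5.9,3.4,0.9],"turn":[0,0,2]},{"xyz":[8.8,5.1,1.4],"turn":[0,0,3]},{"xyz":[11.8,6.9,1.8],"turn":[0,0,4]},{"xyz":[14.7,8.6,2.3],"turn":[0,0,5]}]'

```text
clock: 18.9
position: [0.6788, -0.103, 0.1172]
orientation: [2.408, 2.017, 0.001]
ft_force: [-0.3, -0.8, 0.7]
finger_gap: 0.0402
```

Request:
servo_tool --targets '[{"xyz":[0,0,0],"turn":[0,0,0]},{"xyz":[0,0,0],"turn":[0,0,0]}]'

```text
clock: 19.1
position: [0.678, -0.1034, 0.1165]
orientation: [-2.405, -2.021, 0.0]
ft_force: [-0.2, -1.7, 0.3]
finger_gap: 0.0401
```

```bash
python3 - <<'E'
from plant import read_camera,tip_of
from h import *
p=read_camera("wrist"); cv2.imwrite("pics/w7.png",p["frame"][:,:,::-1])
for d in tip_of(p,"magnifier")[:3]: print(np.round(d["uv"]),round(d["conf"],2),px2w(p,d["uv"],0.006).round(4))
print(w2px(p,[(.678,-.105,.007),(.689,-.0439,.007),(.6669,-.1684,.014)]).round())
plan([(.678,-.105,.003,-10,5)])
E
```

```text
[276. 220.] 0.66 [[ 0.6728 -0.1194  0.006 ]]
[[279. 204.]
 [279. 133.]
 [279. 272.]]
t 19.2 P [ 0.6773 -0.106   0.1169] jaw -10.1 tilt 0.07 gap 0.0397 F [-0.5 -1.2  0.4]
[{'xyz': [0.0, 0.0, 2.3], 'turn': [0, 0, np.float64(-0.0)]}, {'xyz': [0.0, 0.0, 4.6], 'turn': [0, 0, np.float64(-0.0)]}, {'xyz': [0.1, 0.0, 6.8], 'turn': [0, 0, np.float64(-0.1)]}, {'xyz': [0.1, 0.0, 9.1], 'turn': [0, 0, np.float64(-0.1)]}, {'xyz': [0.1, 0.0, 11.4], 'turn': [0, 0, np.float64(-0.1)]}]
  -> [ 0.6775 -0.1051  0.0029] -10.0
```

View pics/w7.png

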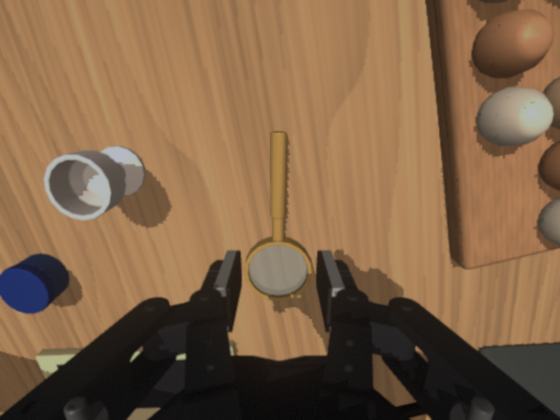

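The brass handle runs from (279,132) to (278,218) and the lens is at (278,270), just as projected and lined up with the jaws.

Request:
servo_tool --targets '[{"xyz":[0,0,3.5],"turn":[0,0,0]},{"xyz":[0,0,7],"turn":[0,0,0]},{"xyz":[0,0,10],"turn":[0,0,0]},{"xyz":[0,0,11.1],"turn":[0,0,0]},{"xyz":[0,0,11.4],"turn":[0,0,0]}]'

```text
clock: 19.7
position: [0.6768, -0.1057, 0.0016]
orientation: [-2.408, -2.016, 0.003]
ft_force: [-0.2, -0.2, 0.4]
finger_gap: 0.0398
```

Request:
servo_tool --targets '[{"xyz":[0,0,0],"turn":[0,0,0]},{"xyz":[0,0,0],"turn":[0,0,0]},{"xyz":[0,0,0],"turn":[0,0,0]},{"xyz":[0,0,0],"turn":[0,0,0]},{"xyz":[0,0,0],"turn":[0,0,0]}]' --jaw 0.3 --grip_force 60

```text
clock: 20.2
position: [0.679, -0.105, 0.0043]
orientation: [2.406, 2.016, 0.003]
ft_force: [-1.2, -0.2, 7.7]
finger_gap: 0.0114
```

Request:
servo_tool --targets '[{"xyz":[0,0,-1],"turn":[0,0,0]},{"xyz":[0,0,-3],"turn":[0,0,0]},{"xyz":[0,0,-6],"turn":[0,0,0]},{"xyz":[0,0,-9],"turn":[0,0,0]},{"xyz":[0,0,-12],"turn":[0,0,0]}]'

```text
clock: 20.7
position: [0.6777, -0.1041, 0.1242]
orientation: [2.407, 2.019, 0.0]
ft_force: [0.6, -0.3, -0.7]
finger_gap: 0.0111
```

```bash
python3 - <<'E'
from h import *
plan([(.507,-.287,.13,-95.2,15)])
E
```

```text
t 20.7 P [ 0.6777 -0.1041  0.1242] jaw -10.0 tilt 0.01 gap 0.0111 F [ 0.6 -0.3 -0.7]
[{'xyz': [-1.4, -0.9, -0.0], 'turn': [0, 0, np.float64(5.7)]}, {'xyz': [-2.8, -1.8, -0.1], 'turn': [0, 0, np.float64(11.4)]}, {'xyz': [-4.2, -2.7, -0.1], 'turn': [0, 0, np.float64(17.0)]}, {'xyz': [-5.6, -3.6, -0.2], 'turn': [0, 0, np.float64(22.7)]}, {'xyz': [-7.0, -4.5, -0.2], 'turn': [0, 0, np.float64(28.4)]}]
[{'xyz': [-1.7, -0.2, -0.0], 'turn': [0, 0, np.float64(5.7)]}, {'xyz': [-3.3, -0.3, -0.1], 'turn': [0, 0, np.float64(11.3)]}, {'xyz': [-5.0, -0.4, -0.1], 'turn': [0, 0, np.float64(17.0)]}, {'xyz': [-6.7, -0.6, -0.1], 'turn': [0, 0, np.float64(22.7)]}, {'xyz': [-8.3, -0.7, -0.2], 'turn': [0, 0, np.float64(28.4)]}]
[{'xyz': [-1.5, 0.7, -0.0], 'turn': [0, 0, np.float64(5.7)]}, {'xyz': [-3.1, 1.4, -0.1], 'turn': [0, 0, np.float64(11.3)]}, {'xyz': [-4.6, 2.0, -0.1], 'turn': [0, 0, np.float64(17.0)]}, {'xyz': [-6.1, 2.7, -0.1], 'turn': [0, 0, np.float64(22.7)]}, {'xyz': [-7.7, 3.4, -0.2], 'turn': [0, 0, np.float64(28.4)]}]
  -> [ 0.5067 -0.2874  0.1302] -95.2
```

Request:
servo_tool --targets '[{"xyz":[-1.4,-0.9,0],"turn":[0,0,5.7]},{"xyz":[-2.8,-1.8,-0.1],"turn":[0,0,11.4]},{"xyz":[-4.2,-2.7,-0.1],"turn":[0,0,17]},{"xyz":[-5.6,-3.6,-0.2],"turn":[0,0,22.7]},{"xyz":[-7,-4.5,-0.2],"turn":[0,0,28.4]}]'

```text
clock: 21.2
position: [0.6209, -0.1656, 0.1252]
orientation: [2.831, 1.361, 0.001]
ft_force: [-0.4, -0.4, -0.4]
finger_gap: 0.0111
```

Request:
servo_tool --targets '[{"xyz":[-1.7,-0.2,0],"turn":[0,0,5.7]},{"xyz":[-3.3,-0.3,-0.1],"turn":[0,0,11.3]},{"xyz":[-5,-0.4,-0.1],"turn":[0,0,17]},{"xyz":[-6.7,-0.6,-0.1],"turn":[0,0,22.7]},{"xyz":[-8.3,-0.7,-0.2],"turn":[0,0,28.4]}]'

```text
clock: 21.7
position: [0.5637, -0.2262, 0.127]
orientation: [-3.078, -0.625, -0.001]
ft_force: [-0.4, 0.1, -1.1]
finger_gap: 0.011
```

Request:
servo_tool --targets '[{"xyz":[-1.5,0.7,0],"turn":[0,0,5.7]},{"xyz":[-3.1,1.4,-0.1],"turn":[0,0,11.3]},{"xyz":[-4.6,2,-0.1],"turn":[0,0,17]},{"xyz":[-6.1,2.7,-0.1],"turn":[0,0,22.7]},{"xyz":[-7.7,3.4,-0.2],"turn":[0,0,28.4]}]'

```text
clock: 22.2
position: [0.5067, -0.2875, 0.129]
orientation: [-3.137, 0.149, -0.001]
ft_force: [0.8, -0.1, -1.8]
finger_gap: 0.011
```

Request:
servo_tool --targets '[{"xyz":[0,0,0],"turn":[0,0,0]},{"xyz":[0,0,0],"turn":[0,0,0]}]'

```text
clock: 22.4
position: [0.5073, -0.2872, 0.1288]
orientation: [-3.138, 0.14, -0.001]
ft_force: [0.1, 0.5, -0.7]
finger_gap: 0.0112
```

```bash
python3 - <<'E'
from plant import read_camera
from h import *
p=read_camera("wrist"); cv2.imwrite("pics/w8.png",p["frame"][:,:,::-1])
plan([(.507,-.287,.0155,-95.2,5)])
E
```

```text
t 22.45 P [ 0.5076 -0.2867  0.1286] jaw -95.1 tilt 0.07 gap 0.0113 F [ 0.8 -0.8 -1.2]
[{'xyz': [-0.0, 0.0, 2.3], 'turn': [0, 0, np.float64(0.0)]}, {'xyz': [-0.0, 0.0, 4.5], 'turn': [0, 0, np.float64(0.1)]}, {'xyz': [-0.0, 0.0, 6.8], 'turn': [0, 0, np.float64(0.1)]}, {'xyz': [-0.0, 0.0, 9.0], 'turn': [0, 0, np.float64(0.1)]}, {'xyz': [-0.1, 0.0, 11.3], 'turn': [0, 0, np.float64(0.1)]}]
  -> [ 0.5066 -0.2866  0.0156] -95.2
```

View pics/w8.png

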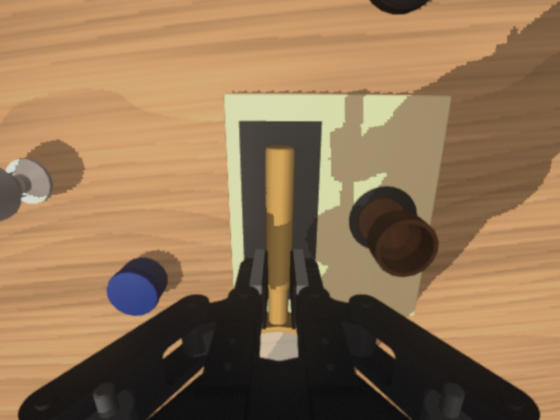

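The magnifier is held lengthwise over the rectangle, with the handle on its midline (columns 265 to 294, felt 240 to 320). The cup stands on its round place. I lower and release.

Request:
servo_tool --targets '[{"xyz":[0,0,4],"turn":[0,0,0]},{"xyz":[0,0,8],"turn":[0,0,0]},{"xyz":[0,0,10.3],"turn":[0,0,0]},{"xyz":[0,0,11],"turn":[0,0,0]},{"xyz":[0,0,11.3],"turn":[0,0,0]}]'

```text
clock: 22.95
position: [0.5064, -0.2852, 0.0161]
orientation: [-3.134, 0.14, 0.003]
ft_force: [-10.2, 10.6, 34.6]
finger_gap: 0.0117
```

Request:
servo_tool --targets '[{"xyz":[0,0,0],"turn":[0,0,0]},{"xyz":[0,0,0],"turn":[0,0,0]},{"xyz":[0,0,0],"turn":[0,0,0]},{"xyz":[0,0,0],"turn":[0,0,0]}]' --jaw 4

```text
clock: 23.35
position: [0.5074, -0.2877, 0.0157]
orientation: [3.138, -0.143, 0.001]
ft_force: [0.4, -0.0, 1.4]
finger_gap: 0.0401
```

Request:
servo_tool --targets '[{"xyz":[0,0,-1],"turn":[0,0,0]},{"xyz":[0,0,-4],"turn":[0,0,0]},{"xyz":[0,0,-8],"turn":[0,0,0]},{"xyz":[0,0,-12],"turn":[0,0,0]},{"xyz":[0,0,-16],"turn":[0,0,0]}]'

```text
clock: 23.85
position: [0.5064, -0.2878, 0.1777]
orientation: [3.138, -0.145, -0.0]
ft_force: [0.4, 0.6, 0.2]
finger_gap: 0.0399
```

```bash
python3 - <<'E'
from plant import read_camera,tip_of,readout
from h import *
o=readout.get_obs(); print(o["clock"],o["position"],o["ft_force"])
W=read_camera("wrist"); cv2.imwrite("pics/w9.png",W["frame"][:,:,::-1])
p=read_camera("side"); q=read_camera("top")
cv2.imwrite("pics/top9.png",q["frame"][:,:,::-1])
B={"cream":((.4861,-.3334),-5.2),"green":((.5053,.3588),-4.8)}
def loc(b,w):
    (c,a)=B[b]; d=np.array(w[:2])-c; a=np.radians(a); return np.round([d[0]*np.cos(a)+d[1]*np.sin(a),-d[0]*np.sin(a)+d[1]*np.cos(a)],4)
for t,b in dict(walnut_cup="cream",magnifier="cream",zinc_ring="green",brush="green").items():
    for nm,im in (("side",p),("top",q)):
        for d in tip_of(im,t)[:3]:
            w=px2w(im,d["uv"],.012)[0]; print(t,nm,round(d["conf"],2),np.round(d["uv"]),loc(b,w))
for t,w in dict(white_cup=0,copper_ring=0,blue_tin=0).items():
    for nm,im in (("side",p),("top",q)):
        for d in tip_of(im,t)[:1]: print(t,nm,round(d["conf"],2),np.round(d["uv"]))
E
```

```text
23.85 [ 0.50640178 -0.287789    0.17766053] [0.38937629 0.61344733 0.21259719]
walnut_cup side 0.82 [394. 368.] [-0.0013 -0.0516]
walnut_cup top 0.41 [432. 258.] [ 0.0009 -0.04  ]
magnifier side 0.94 [462. 279.] [ 0.2362 -0.0358]
magnifier side 0.9 [255. 135.] [0.2383 0.5972]
magnifier side 0.72 [351. 328.] [0.0004 0.0466]
magnifier top 0.84 [391. 255.] [0.     0.0525]
magnifier top 0.71 [438. 151.] [ 0.2461 -0.0338]
magnifier top 0.63 [156. 123.] [0.2354 0.607 ]
zinc_ring side 0.74 [158. 178.] [ 0.0013 -0.0559]
zinc_ring side 0.69 [182. 232.] [-0.0538 -0.2405]
zinc_ring top 0.68 [123. 247.] [-0.0053 -0.0478]
brush side 0.78 [137. 156.] [0.0054 0.0517]
brush top 0.95 [ 80. 239.] [0.0026 0.0502]
white_cup side 0.82 [277. 248.]
white_cup top 0.71 [289. 228.]
copper_ring side 0.8 [186. 234.]
copper_ring top 0.62 [208. 275.]
blue_tin side 0.93 [270. 305.]
blue_tin top 0.32 [ 80. 240.]
```

View pics/top9.png

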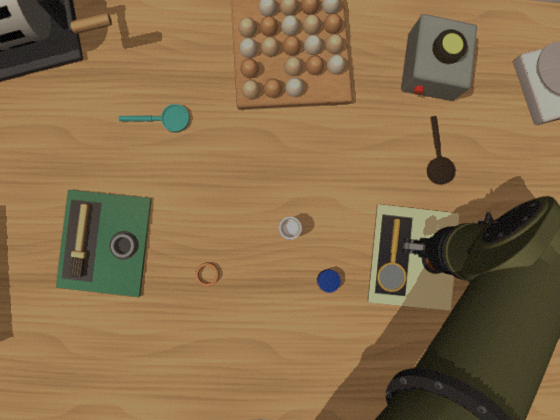

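Top view: the ring sits on its round place at (123,245). The brush lies on the green felt and the magnifier on the cream felt. The white cup (290,228), copper ring (207,273) and tin (329,281) are unmoved, and the arm is clear of everything.

```bash
python3 -c "
from plant import r; print(r.finish_job())"
```

```text
the job is handed in; nothing more can be done
None
```

All four things are on their boards, and I handed the job in at about 24 s on the robot's clock; it reports no verdict. The brush and zinc ring are on the green board, and the walnut egg cup and brass magnifier are on the cream board.

**Offsets:** my last checks from the top and side cameras put everything inside the limits. The networks' offsets, along the board's axes:

| Thing | Place | Offset from place centre (mm) | Limit (mm) |
|---|---|---|---|
| Walnut cup | cream, round | 1 along x, 4 to 8 along y | 12 |
| Magnifier | cream, rectangular | under 1 along x, 1 to 5 along y | 15 |
| Brush | green, rectangular | 3 to 5 along x, 2 to 4 along y | 15 |
| Zinc ring | green, round | 1 to 5 along x, under 1 to 8 along y | 12 |

**Disagreements:** the cameras differ most on the ring's and the cup's y. Side puts the ring 8 mm off and top under 1 mm; top puts the cup 8 mm off and side 4 mm. In the top picture the ring looks centred on its felt. The arm largely hid the cup in that picture, but the earlier wrist picture showed it standing on its round place.

**Left alone:** the white cup, copper ring and tin look unmoved in the final top picture. The network's top-view "blue tin" was a low-confidence false hit on the brush.

**Contact:** setting the magnifier down gave the highest force readings, about 35 N upward and 38 N in all, against the 120 N wrist limit. The gripper ended about 16 cm above the boards, touching nothing.

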